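Slide the part carriage onto the marking bed's dovetail and lock it

ROBOT

A 6-joint arm with a two-finger parallel gripper is mounted at the origin on the work surface. World frame = base frame: x ahead of the robot, y to its left, z up, the work surface at z = 0. Lengths are in m, angles in degrees, forces in N, time in s.
With the tool pointing down it reaches from about 0.35 to 0.875 m from the base axis. Payload 4.2 kg.
Tool frame: the origin (TCP) lies at the centre of the arm's flange, where the gripper is bolted on; the fingertips stand 182 mm ahead of it and the grasp point (between the pads) lies 164 mm ahead of it (r.nose_length is the distance from the TCP to the fingertips, in m); z points along the fingers, y is the line along which they close (so a half turn about z gives the same grasp; the last joint's range is limited). The gripper opens to 87 mm and grips with 3 to 60 N. Pads are 19 mm wide; open, the fingers measure 117 mm over their backs; the gripper's body (75 mm by 190 mm) begins 51 mm behind the grasp point.
Start: joints at [-54.282, 22.042, 0.453, 0, -68.411, -14.817], TCP at [0.223, -0.584, 0.405] pointing down, gripper open.
Joint ranges: [-179.83, 179.83], [-69.29, 118.12], [-61.27, 80.66], [-181.25, 117.63], [-171.15, -9.14], [-177.46, 177.46]. Speed limits (degrees/s): [159.86, 159.86, 180, 180, 180, 180].

INTERFACE

Orientations are given as a 3x3 rotation matrix whose columns are the frame's x, y, z axes.
In Python, from station import r, vision gives the robot as it stands. The module is installed in compiled form; this text tells all that it offers.
- The arm moves only by the shell command python3 -m creep 'ROWS'. ROWS is JSON, a list of rows, each a list of 7 numbers: the opening, from -1 (shut) to 1 (fully open), then the shift along the tool's x, y, z in mm, then the turn, a rotation vector about the tool's x, y, z in degrees. A call has 1 to 8 rows; each row is the pose to reach, as a shift and turn from the pose commanded when the call began, along the tool's axes at that moment; what a row does not reach only later rows make up. A row lasts 1/12 s, in which the tool goes at most 41.7 mm and 7.16 degrees, less where a joint would pass 70% of its speed; a pose out of reach is approached as far as the arm can. A call with a gripper value outside its range is refused whole. The fingers move at their own pace and stop on an object; the grip force is fixed at half the most. Time passes only in rows, so rows that repeat a pose let the fingers close. It gives the time, the measured TCP pose, the force, the opening and the grip force at its end, in the units of the state.
- r.sense(): the state, without advancing time (a new reading comes with each control period).
- vision.capture(name): name is "scene" or "top" or "wrist"; returns (picture, depth): 480x640x3 uint8, red, green, blue; 480x640 float32, m along the optical axis (not along the pixel's ray), 0 where there is no reading.
- vision.camera_model(name): a dict with "vertical_fov" (degrees; the focal length in pixels is half the picture's height over the tangent of half this angle, whatever the lens; pixels are square), "cx", "cy" (the principal point, pixels), "extrinsics" (4x4, takes a point from camera to world coordinates); the wrist camera has in their place "mount" (4x4, takes a point from camera to tool coordinates, whose origin is the TCP and whose axes are the flange's). Camera axes: x right, y down, z forward; pixel columns grow to the right and rows downward; lengths in m; the calibration is good to about 2 mm. A picture is of the moment at which its call begins: read the wrist's pose just before it. camera_model takes no time and is no camera call.
- r.finish_job(): hands the job in; it is judged then, once.
Trained networks look in the newest picture that a camera, given by its name, has taken for a name from the list of things; names that differ only in an ending like _2 or _b are one class to them, and where a whole thing is asked for, a point or a joint stands for the part that bears it (a point fixed in the world has none). Each returns a list of dicts, best first, with "conf" (0 to 1); they miss things now and then, are a little off and sometimes report something else, mostly with a low value. They report only what shows in the picture. A call takes as long as a camera call. They do not tell look-alikes from the thing itself.
- vision.find_in(camera, thing): "uv" ([column, row] in pixels, amid what is visible of it).
- vision.cut_out(camera, thing): "region" (480x640 bool, what is visible of it) and "uv" ([column, row] in pixels, amid what is visible of it).
The state is a dict: "time_s": time; "joints": joint angles; "joint_velocities": joint speeds; "effort": joint torques, N m; "tcp_pos": TCP position; "ee_rot": TCP orientation; "wrist_force": force on the tool from outside, world axes, zero at the start; "moment": the same for the moment, N m; "gripper_width": opening from 0.0 (shut) to 1.0 (fully open); "gripper_force": force on a finger pad.
Only numpy, scipy, OpenCV 4.12 (cv2) and the standard library are available. Lean on these libraries where they do the work, as an engineer would, in place of code of your own. Each camera call takes 0.05 s, during which the arm holds its last target. There are 200 camera calls.

TASK

Slide the blue part carriage onto the steel dovetail rail from the rail's pointed end, all the way home against the red end stop. Only when it is home, turn the orange clamp knob clockwise until it is tight, with its bar in line with the rail. Leave the tray, the mouse and the carton where they are, and let go.

Things in the scene. Friction and masses are not known exactly. Their poses are not given: they have to be found in the camera images.
- bed: Fixed grey aluminium plate on the table, 12 mm thick, carrying the steel dovetail rail and red end stop. Origin on the table surface, on the rail's centre line, at the root of the rail's nose. x runs along the rail in the direction in which the carriage slides on (towards the stop), y to the left of that, z up. The plate spans x -240 to 190 mm, y -125 to 125 mm.
- rail_nose (a point): Tip of the rail's pointed lead-in nose, 15 mm above the plate's top; axes as the bed's. The nose is 35 mm long, 14 mm high, 8 mm wide at the tip, 28 mm at its root, where the dovetail begins: 130 mm long, 16 mm high, 40 mm wide near its top, 24 mm at its foot. The nose centres a groove that comes up to about 8 mm off centre and roughly straight.
- rail_home (a point): Where carriage_mid lies when the carriage is home against the stop: on the rail's line, 80 mm past the nose's root, 15 mm above the plate's top; axes as the bed's. The red stop begins 50 mm further on and is 18 mm thick, 80 mm wide, 30 mm high.
- carriage: Loose blue carriage, about 0.7 kg. Origin at the centre of its underside; x along its groove, pointing forward (front goes first onto the rail), y to its left. It rests and slides on the plate on two jaws; the groove runs its whole length, 1.5 mm clear of the rail on each side; once on, it cannot be lifted off. It starts before the nose, to the right (-y) of the rail's line, turned up to 15 degrees.
- carriage_mid (a point): Middle of the carriage, 15 mm above its underside; axes as the carriage's. Its body is 100 mm long (x), 88 mm wide (y), 29.5 mm high, its front, rear and right (-y) faces flat and upright, good for pushing. On top, a black nest with a white case up to 48 mm above the underside. At the left (+y) a clamp ear, 46 mm long, 17.5 to 29.5 mm up, juts out to y = 68 mm.
- knob_grip (a point): Grip point of the orange clamp knob, on its upright turning axis (at x 10, y 37 mm on the carriage), 72 mm above the carriage's underside. The knob is a bar 50 mm long, 14 mm thick, 24 mm high (56 to 80 mm above the underside), on an 18 mm stem. The point's x axis runs along the bar, y across it, z up.
- clamp (a joint): Turn of the clamp knob in rad, clockwise from above: 0 = fully loose (bar nearly across the carriage), 1.4 = hard limit, tight (bar along carriage and rail). Starts at 0 to 0.3. It stays where left. A brass cam under the ear grips the rail over the last part of the turn; it needs 0.06 N m at first, up to about 0.3 N m at the end.
- tray: Bystander: blue tray of white cases, 170 x 130 x 50 mm; origin at the centre of its underside.
- mouse: Bystander: black computer mouse, 110 x 62 x 34 mm; origin at the centre of its underside.
- carton: Bystander: brown cardboard carton, 130 x 85 x 45 mm; origin at the centre of its underside.
There are look-alikes about, which are no part of the job. What is shaped like the carriage but pink is not meant.

How it is judged:
By the outcome, as a careful person would: the job done as asked, in the order asked, and still so for the second after the job is handed in, with the robot touching nothing.
It also fails if it takes over 69 s, if anything falls off the work surface, if the arm or the gripper's body presses on something with over 40 N, if the wrist force passes 120 N, or if a joint passes its speed limit or range.

## Working session

There is one attempt and no reset: what is moved stays moved. The work goes in short steps, Python scripts to look and compute and a shell command to move; the robot and the scene stay as the last step left them, time stands still between calls to the robot, and variables do not carry over. Pictures are saved under pics/ and viewed, at most 10 in all, crops included, and the job is handed in when it is done.

```bash
mkdir -p pics; cat > h.py <<'E'
import numpy as np, cv2
from station import r, vision
def model(n):
    m=vision.camera_model(n); f=240/np.tan(np.radians(m["vertical_fov"])/2)
    if "extrinsics" in m: T=np.array(m["extrinsics"])
    else:
        s=r.sense(); W=np.eye(4); W[:3,:3]=s["ee_rot"]; W[:3,3]=s["tcp_pos"]; T=W@np.array(m["mount"])
    return f,m["cx"],m["cy"],T
def cloud(n):
    f,cx,cy,T=model(n); p,d=vision.capture(n)
    v,u=np.mgrid[:480,:640]; P=np.stack([(u-cx)/f*d,(v-cy)/f*d,d],-1)@T[:3,:3].T+T[:3,3]
    P[d==0]=np.nan
    return p,P
def save(n,p): cv2.imwrite(f"pics/{n}.png",p[:,:,::-1])
E
python3 - <<'E'
from h import *
for n in ("top","scene"):
    p,P=cloud(n); save(n+"1",p); np.savez(n+"1.npz",p=p,P=P)
    for t in ("carriage","bed","knob_grip","tray","mouse","carton"):
        for o in vision.find_in(n,t)[:3]:
            u,v=map(int,o["uv"]); print(n,t,round(o["conf"],2),u,v,P[v,u].round(3))
print(r.sense()["ee_rot"],r.sense()["time_s"])
E
```

```text
top carriage 0.78 242 175 [0.782 0.186 0.05 ]
top carriage 0.63 263 301 [0.486 0.14  0.059]
top bed 0.82 322 272 [0.552 0.005 0.026]
top knob_grip 0.64 245 157 [0.816 0.175 0.08 ]
top knob_grip 0.62 262 303 [0.482 0.142 0.058]
top knob_grip 0.53 269 284 [0.525 0.127 0.044]
top tray 0.58 525 267 [ 0.55  -0.464  0.044]
top mouse 0.96 126 233 [0.654 0.46  0.031]
top carton 0.75 132 328 [0.433 0.439 0.044]
top carton 0.29 318 270 [0.558 0.014 0.011]
scene carriage 0.88 319 227 [0.492 0.117 0.043]
scene carriage 0.62 426 270 [0.804 0.166 0.034]
scene bed 0.59 298 273 [ 0.565 -0.035  0.012]
scene knob_grip 0.79 441 263 [0.837 0.175 0.068]
scene knob_grip 0.59 328 218 [0.513 0.129 0.075]
scene tray 0.83 142 363 [ 0.579 -0.481  0.045]
scene mouse 0.79 445 208 [0.671 0.449 0.03 ]
scene mouse 0.68 380 185 [0.468 0.407 0.044]
scene carton 0.94 381 181 [0.456 0.427 0.045]
[[-9.34199849e-01 -3.56750109e-01  5.32441451e-05]
 [-3.56750112e-01  9.34199847e-01 -6.49455524e-05]
 [-2.65713393e-05 -7.96669800e-05 -9.99999996e-01]] 0.7
```

View pics/top1.png

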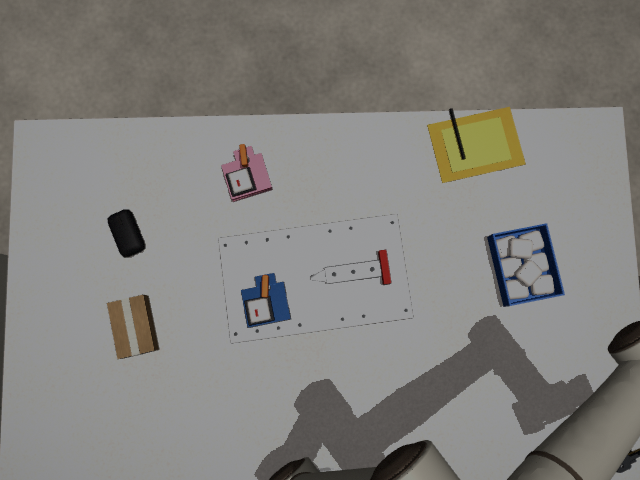

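View pics/scene1.png

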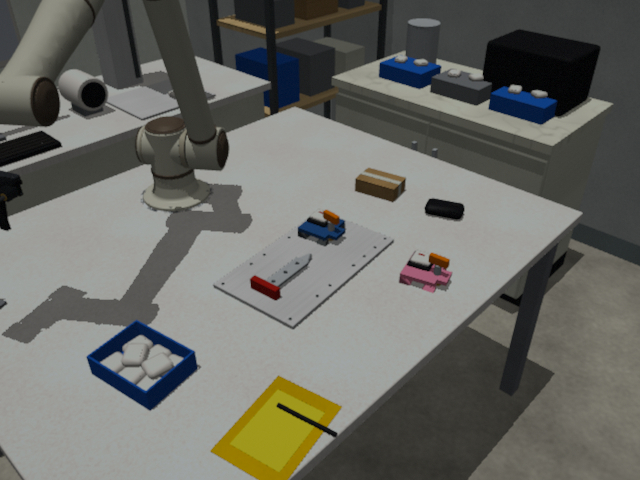

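The top view shows the blue carriage at (265,302), the rail from its nose (311,278) to the red stop (385,267), and the pink look-alike at (245,175). The rail runs roughly along world -y. Next I'll measure the poses.

```bash
cat >> h.py <<'E'
def pose(p,P,roi=None):
    hsv=cv2.cvtColor(p,cv2.COLOR_RGB2HSV); H,S,V=hsv[...,0].astype(int),hsv[...,1],hsv[...,2]
    inb=(P[...,0]>.35)&(P[...,0]<.72)&(P[...,1]>-.25)&(P[...,1]<.27)
    out={}
    for n,m in dict(blue=(abs(H-108)<12)&(S>120),red=((H<5)|(H>174))&(S>150),orange=(abs(H-14)<6)&(S>150)).items():
        m=(m&inb).astype(np.uint8); k,l,st,_=cv2.connectedComponentsWithStats(m)
        if k<2: continue
        q=P[l==1+np.argmax(st[1:,4])]; out[n]=q
    return out
E
python3 - <<'E'
from h import *
for c in ("top","scene"):
    z=np.load(c+"1.npz"); o=pose(z["p"],z["P"])
    for n,q in o.items():
        zt=np.nanpercentile(q[:,2],95); t=q[q[:,2]>zt-.006]
        R=cv2.minAreaRect((t[:,:2]*1000).astype(np.float32)); print(c,n,len(q),round(zt,4),R, t.mean(0).round(4))
print(vision.camera_model("wrist")["mount"])
E
```

```text
top blue 1020 0.0469 ((491.6584777832031, 138.23275756835938), (110.0927963256836, 99.00755310058594), 9.603991508483887) [0.4915 0.1271 0.0437]
top red 258 0.0461 ((558.9627075195312, -139.31964111328125), (78.138916015625, 16.802692413330078), 6.637125015258789) [ 0.5581 -0.1396  0.0431]
top orange 134 0.0958 ((517.4583740234375, 132.88534545898438), (11.560029983520508, 48.80418395996094), 89.2940444946289) [0.5191 0.1331 0.0928]
scene blue 526 0.0445 ((502.5574035644531, 115.95091247558594), (119.67263793945312, 86.21134185791016), 45.30317306518555) [0.5048 0.1151 0.0417]
scene red 365 0.0433 ((564.5584716796875, -145.27981567382812), (82.56696319580078, 21.2581844329834), 6.219851493835449) [ 0.5666 -0.144   0.041 ]
scene orange 132 0.0938 ((521.8577270507812, 129.37875366210938), (16.962064743041992, 51.263240814208984), 86.55924224853516) [0.5238 0.1287 0.0908]
[[-2.60831395e-04 -9.68654443e-01 -2.48411958e-01  6.75469767e-02]
 [ 9.99999885e-01 -3.52406328e-04  3.24173564e-04 -4.98530822e-04]
 [-4.01554109e-04 -2.48411845e-01  9.68654424e-01  2.02033080e-02]
 [ 0.00000000e+00  0.00000000e+00  0.00000000e+00  1.00000000e+00]]
```

```bash
python3 -m creep '[[1,-220,250,0,0,0,0],[1,-220,250,0,0,0,0],[1,-220,250,0,0,0,0],[1,-220,250,0,0,0,0],[1,-220,250,0,0,0,0],[1,-220,250,0,0,0,0],[1,-220,250,0,0,0,0],[1,-220,250,0,0,0,0]]'; python3 -m creep '[[1,-220,250,0,0,0,0],[1,-220,250,0,0,0,0],[1,-220,250,0,0,0,0],[1,-220,250,0,0,0,0],[1,-220,250,0,0,0,0],[1,-220,250,0,0,0,0],[1,-220,250,0,0,0,0],[1,-220,250,0,0,0,0]]'; python3 -m creep '[[1,-60,70,30,0,0,12],[1,-60,70,30,0,0,12],[1,-60,70,30,0,0,12],[1,-60,70,30,0,0,12],[1,-60,70,30,0,0,12]]'
```

```text
time_s: 1.37
tcp_pos: [0.3394, -0.27, 0.4051]
ee_rot: [[-0.934, -0.356, 0.001], [-0.356, 0.934, -0.0], [-0.001, -0.001, -1.0]]
wrist_force: [1.1, -0.5, -0.4]
gripper_width: 0.998
gripper_force: 0.0
time_s: 2.03
tcp_pos: [0.4557, 0.0424, 0.4053]
ee_rot: [[-0.934, -0.358, 0.001], [-0.358, 0.934, 0.0], [-0.001, 0.0, -1.0]]
wrist_force: [0.3, -0.4, 0.2]
gripper_width: 1.002
gripper_force: 0.0
time_s: 2.45
tcp_pos: [0.4867, 0.1275, 0.3743]
ee_rot: [[-0.988, -0.157, -0.001], [-0.157, 0.988, -0.001], [0.001, -0.001, -1.0]]
wrist_force: [0.8, -1.1, -0.6]
gripper_width: 0.999
gripper_force: 0.0
```

```bash
python3 - <<'E'
from h import *
p,P=cloud("wrist"); save("w1",p); np.savez("w1.npz",p=p,P=P)
s=r.sense(); print(s["tcp_pos"],s["ee_rot"],s["joints"],s["time_s"])
for n,q in pose(p,P).items():
    zt=np.nanpercentile(q[:,2],95); t=q[q[:,2]>zt-.006]
    print(n,len(q),round(zt,4),cv2.minAreaRect((t[:,:2]*1000).astype(np.float32)))
E
```

```text
[0.48653726 0.12664834 0.37479567] [[-9.87845309e-01 -1.55439295e-01 -5.21071868e-04]
 [-1.55439048e-01  9.87845366e-01 -4.84260802e-04]
 [ 5.90011588e-04 -3.97379846e-04 -9.99999747e-01]] [ 3.31254493e+01  1.16206254e+01 -1.90060683e+01  8.04030902e-03
 -5.94134721e+01 -1.14187274e+02] 2.5
blue 6097 0.0426 ((493.2667236328125, 137.38766479492188), (111.56272888183594, 99.24597930908203), 9.840595245361328)
red 1799 0.0426 ((518.4083862304688, -51.990997314453125), (50.483551025390625, 213.4141082763672), 16.86725616455078)
orange 4370 0.2921 ((458.4360656738281, 154.57745361328125), (2.6958038806915283, 75.99512481689453), 8.752069473266602)
```

View pics/w1.png

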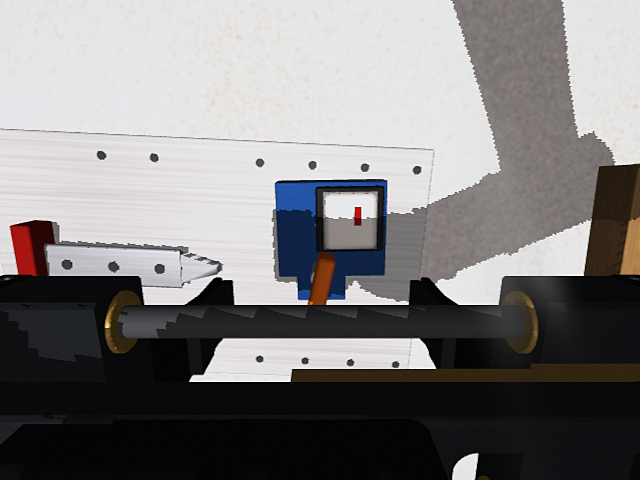

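The wrist view shows the carriage at (330,230), with the black-edged nest at (350,218) and the knob bar at (320,280). The rail nose is at (220,267). I'll grip the nest fore and aft, after measuring it in the carriage frame.

```bash
python3 - <<'E'
from h import *
z=np.load("w1.npz"); p,P=z["p"],z["P"]
th=np.radians(9.8); y=np.array([np.cos(th),np.sin(th)]); x=np.array([y[1],-y[0]])
o=np.array([.4933,.1374])-.012*y; print("car",o)
d=P[...,:2]-o; X=d@x*1000; Y=d@y*1000; Z=P[...,2]*1000-12
b=(abs(X)<52)&(Y>-46)&(Y<70)&(Z>33)&(Z<52)
print("nest X",np.percentile(X[b],[.5,2,50,98,99.5]).round(1),"Y",np.percentile(Y[b],[.5,2,50,98,99.5]).round(1),"Z",np.percentile(Z[b],[5,50,95]))
for lo in (33,38,42,46):
    c=b&(Z>=lo)&(Z<lo+4); print(lo,c.sum(),np.percentile(X[c],[1,99]).round(1),np.percentile(Y[c],[1,99]).round(1))
c=(abs(X)<60)&(Y>0)&(Y<75)&(Z>70)&(Z<90); print("knob",cv2.minAreaRect(np.c_[X[c],Y[c]].astype(np.float32)),np.median(Z[c]))
# rail in world: points at height 12+12..12+18 
z=np.load("top1.npz"); p,P=z["p"],z["P"]
zz=P[...,2]*1000
for n,(pp,PP) in dict(w=(np.load("w1.npz")["p"],np.load("w1.npz")["P"]),t=(p,P)).items():
    ty=np.radians(6.6); yb=np.array([np.cos(ty),np.sin(ty)]); xb=np.array([yb[1],-yb[0]]); ob=np.array([.559,-.1393])-.139*xb
    e=PP[...,:2]-ob; U=e@xb*1000; W=e@yb*1000; h=PP[...,2]*1000
    for u in range(-35,125,12):
        k=(U>u)&(U<u+12)&(abs(W)<35)&(h>20)&(h<34)
        if k.sum()>5: print(n,u+6,k.sum(),np.percentile(W[k],[3,97]).round(1),np.median(h[k]).round(1))
print("bed0",ob)
E
```

```text
car [0.48147511 0.13535749]
nest X [-45.8 -44.7 -15.4  12.8  15. ] Y [-39.7 -38.9 -13.4  16.9  30.1] Z [36.22240353 46.79151475 48.70776101]
33 616 [-46.1  13.7] [-39.8  18.3]
38 169 [-45.  16.] [-38.9  31. ]
42 463 [-39.4  10. ] [-35.9  20.6]
46 2598 [-37.2   4.9] [-33.6  11.8]
knob ((8.672846794128418, 32.70759963989258), (41.019561767578125, 14.074578285217285), 77.07779693603516) 79.332464964966
w -29 134 [-3.6  7.6] 25.5
w -17 231 [-6.9 10.7] 25.7
w -5 306 [-10.3  13.8] 25.6
w 7 511 [-16.5  20.2] 27.5
w 19 473 [-16.3  20.7] 27.7
w 31 474 [-16.7  20.4] 27.6
w 43 406 [-16.6  19.4] 27.6
w 55 355 [-17.2  10.4] 27.6
w 67 364 [-16.8  10.7] 27.8
w 79 373 [-17.   10.7] 27.6
w 91 372 [-17.1  11.6] 27.6
w 103 387 [-17.1  12. ] 27.6
w 115 391 [-17.   12.8] 27.7
w 127 699 [-32.9  12.5] 27.9
t -29 22 [-4.4  6.5] 25.1
t -17 38 [-8.3  8.9] 25.0
t -5 54 [-11.7  12.7] 24.7
t 7 86 [-18.3  18.9] 27.8
t 19 87 [-17.3  19.9] 27.6
t 31 85 [-17.8  19.5] 27.3
t 43 84 [-18.5  18.9] 28.1
t 55 84 [-17.7  19.7] 27.0
t 67 85 [-17.8  19.2] 27.3
t 79 87 [-18.6  18.6] 28.0
t 91 91 [-18.5  19.2] 26.9
t 103 85 [-17.9  19.9] 27.4
t 115 82 [-17.7  18.6] 27.2
t 127 85 [-23.1  22.1] 27.0
bed0 [ 0.54302374 -0.00122119]
```

```bash
python3 -m creep '[[1,15,25,20,0,0,-1],[1,15,25,60,0,0,-1],[1,15,25,100,0,0,-1],[1,15,25,130,0,0,-1],[1,15,25,148,0,0,-1],[1,15,25,148,0,0,-1],[1,15,25,148,0,0,-1]]'; python3 -m creep '[[0.2,0,0,0,0,0,0],[0.2,0,0,0,0,0,0],[0.2,0,0,0,0,0,0],[0.2,0,0,0,0,0,0],[0.2,0,0,0,0,0,0],[0.2,0,0,0,0,0,0],[0.2,0,0,0,0,0,0],[0.2,0,0,0,0,0,0]]'; python3 -c "
from h import *
p,P=cloud('wrist'); save('w2',p); print(r.sense()['joints'])"
```

```text
time_s: 3.08
tcp_pos: [0.4681, 0.1482, 0.227]
ee_rot: [[-0.985, -0.171, -0.0], [-0.171, 0.985, -0.0], [0.0, -0.0, -1.0]]
wrist_force: [0.5, -0.1, 0.3]
gripper_width: 1.002
gripper_force: 0.0
time_s: 3.75
tcp_pos: [0.4681, 0.1495, 0.2271]
ee_rot: [[-0.985, -0.172, 0.0], [-0.172, 0.985, 0.0], [-0.0, 0.0, -1.0]]
wrist_force: [-0.1, -1.0, 3.7]
gripper_width: 0.68
gripper_force: 30.0
[ 3.66896961e+01  2.15787563e+01 -3.09072688e+01  1.35789891e-02
 -3.74976504e+01 -1.16783183e+02]
```

View pics/w2.png

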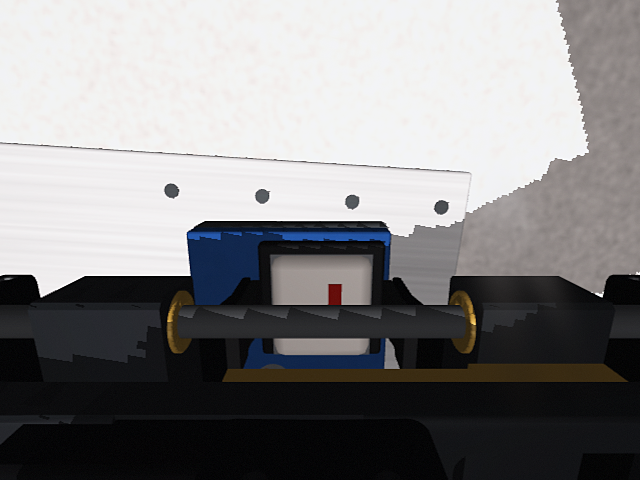

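The nest is gripped between (250,310) and (385,310), at a 59 mm opening. Now I'll line it up with the rail.

```bash
python3 -m creep '[[0.2,-8,0,0,0,0,0.5],[0.2,-16,-1,0,0,0,1],[0.2,-24,-1,0,0,0,1.6],[0.2,-32,-1,0,0,0,2.2],[0.2,-40,-2,0,0,0,2.8],[0.2,-47.5,-2,0,0,0,3.3],[0.2,-47.5,-2,0,0,0,3.3],[0.2,-47.5,-2,0,0,0,3.3]]'; python3 - <<'E'
from h import *
s=r.sense(); p,P=cloud("top"); save("t2",p[180:360,180:460].repeat(2,0).repeat(2,1))
ty=np.radians(6.6); yb=np.array([np.cos(ty),np.sin(ty)]); xb=np.array([yb[1],-yb[0]]); ob=np.array([.5445,-.0010])
R=s["ee_rot"]; x=-R[:2,1]; y=-R[:2,0]; o=s["tcp_pos"][:2]+.016*x+.011*y
print("kinematic car in bed", (o-ob)@xb*1000,(o-ob)@yb*1000, np.degrees(np.arctan2(y[1],y[0])))
q=pose(p,P)["blue"]; print(len(q),cv2.minAreaRect((q[q[:,2]>.036][:,:2]*1000).astype(np.float32)))
E
```

```text
time_s: 4.47
tcp_pos: [0.5141, 0.1547, 0.2271]
ee_rot: [[-0.993, -0.115, -0.005], [-0.115, 0.993, -0.003], [0.005, -0.002, -1.0]]
wrist_force: [-5.5, -2.6, 9.8]
gripper_width: 0.68
gripper_force: 30.0
kinematic car in bed -142.118845761253 -1.3182833119992035 6.577950883676812
87 ((574.7589111328125, 113.52938842773438), (46.99285125732422, 22.943946838378906), 36.10973358154297)
```

View pics/t2.png

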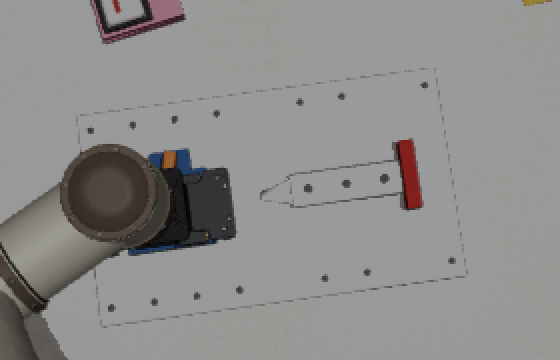

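The top view shows the carriage at crop (170,205) squarely behind the nose at (262,195). Sliding on.

```bash
python3 -m creep '[[0.2,-1,-10,0,0,0,0],[0.2,-1,-20,0,0,0,0],[0.2,-1,-30,0,0,0,0],[0.2,-1,-40,0,0,0,0],[0.2,-1,-50,0,0,0,0],[0.2,-1,-60,0,0,0,0],[0.2,-1,-70,0,0,0,0],[0.2,-1,-70,0,0,0,0]]'; python3 -m creep '[[0.2,0,-7,0,0,0,0],[0.2,0,-14,0,0,0,0],[0.2,0,-21,0,0,0,0],[0.2,0,-28,0,0,0,0],[0.2,0,-35,0,0,0,0],[0.2,0,-35,0,0,0,0]]'
```

```text
time_s: 5.18
tcp_pos: [0.5249, 0.0845, 0.2271]
ee_rot: [[-0.994, -0.114, 0.001], [-0.114, 0.994, -0.0], [-0.001, -0.001, -1.0]]
wrist_force: [2.4, -4.1, 2.3]
gripper_width: 0.682
gripper_force: 30.0
time_s: 5.68
tcp_pos: [0.5287, 0.0509, 0.2271]
ee_rot: [[-0.993, -0.115, 0.001], [-0.115, 0.993, 0.0], [-0.001, 0.0, -1.0]]
wrist_force: [1.6, 0.3, 3.2]
gripper_width: 0.68
gripper_force: 30.0
```

```bash
python3 -m creep '[[0.2,0,-7,0,0,0,0],[0.2,0,-14,0,0,0,0],[0.2,0,-21,0,0,0,0],[0.2,0,-28,0,0,0,0],[0.2,0,-35,0,0,0,0],[0.2,0,-42,0,0,0,0],[0.2,0,-50,0,0,0,0],[0.2,0,-50,0,0,0,0]]'; python3 -m creep '[[0.2,0,-7,0,0,0,0],[0.2,0,-14,0,0,0,0],[0.2,0,-21,0,0,0,0],[0.2,0,-28,0,0,0,0],[0.2,0,-35,0,0,0,0],[0.2,0,-42,0,0,0,0],[0.2,0,-50,0,0,0,0],[0.2,0,-50,0,0,0,0]]'
```

```text
time_s: 6.35
tcp_pos: [0.5343, 0.0013, 0.2271]
ee_rot: [[-0.993, -0.115, 0.001], [-0.115, 0.993, -0.0], [-0.001, -0.0, -1.0]]
wrist_force: [0.5, 0.6, 4.5]
gripper_width: 0.682
gripper_force: 30.0
time_s: 7.02
tcp_pos: [0.54, -0.0482, 0.2271]
ee_rot: [[-0.993, -0.115, 0.001], [-0.115, 0.993, -0.0], [-0.001, -0.0, -1.0]]
wrist_force: [1.5, 1.2, 4.6]
gripper_width: 0.681
gripper_force: 30.0
```

```bash
python3 -m creep '[[0.2,0,-5,0,0,0,0],[0.2,0,-10,0,0,0,0],[0.2,0,-14,0,0,0,0],[0.2,0,-14,0,0,0,0]]'; for i in 1; do python3 -m creep '[[0.2,0,-2,0,0,0,0],[0.2,0,-2,0,0,0,0]]'; python3 -m creep '[[0.2,0,-2,0,0,0,0],[0.2,0,-2,0,0,0,0]]'; done
```

```text
time_s: 7.35
tcp_pos: [0.5414, -0.0615, 0.2271]
ee_rot: [[-0.993, -0.115, 0.0], [-0.115, 0.993, 0.0], [-0.0, 0.0, -1.0]]
wrist_force: [-0.2, 3.7, 5.6]
gripper_width: 0.682
gripper_force: 30.0
time_s: 7.52
tcp_pos: [0.5416, -0.0632, 0.2271]
ee_rot: [[-0.993, -0.115, 0.0], [-0.115, 0.993, 0.001], [-0.0, 0.001, -1.0]]
wrist_force: [0.7, 5.4, 6.3]
gripper_width: 0.682
gripper_force: 30.0
time_s: 7.68
tcp_pos: [0.5419, -0.065, 0.2271]
ee_rot: [[-0.993, -0.115, 0.0], [-0.115, 0.993, 0.001], [-0.0, 0.001, -1.0]]
wrist_force: [-0.1, 5.1, 5.9]
gripper_width: 0.679
gripper_force: 30.0
```

```bash
python3 -m creep '[[0.2,0,-2,0,0,0,0],[0.2,0,-2,0,0,0,0]]'; python3 -m creep '[[0.2,0,-2,0,0,0,0],[0.2,0,-2,0,0,0,0]]';python3 -m creep '[[0.2,0,-1,0,0,0,0],[0.2,0,-1,0,0,0,0]]'
```

```text
time_s: 7.85
tcp_pos: [0.5421, -0.0669, 0.2271]
ee_rot: [[-0.993, -0.115, 0.0], [-0.115, 0.993, 0.001], [-0.0, 0.001, -1.0]]
wrist_force: [-1.0, 6.4, 7.1]
gripper_width: 0.68
gripper_force: 30.0
time_s: 8.02
tcp_pos: [0.5423, -0.0686, 0.2271]
ee_rot: [[-0.993, -0.115, 0.0], [-0.115, 0.993, 0.001], [-0.0, 0.001, -1.0]]
wrist_force: [-1.1, 8.7, 7.2]
gripper_width: 0.681
gripper_force: 30.0
time_s: 8.18
tcp_pos: [0.5423, -0.0689, 0.2271]
ee_rot: [[-0.993, -0.115, 0.0], [-0.115, 0.993, 0.002], [-0.001, 0.002, -1.0]]
wrist_force: [-2.0, 12.4, 7.5]
gripper_width: 0.683
gripper_force: 30.0
```

```bash
python3 -m creep '[[0.2,0,-2,0,0,0,0],[0.2,0,-2,0,0,0,0],[0.2,0,-2,0,0,0,0]]'
```

```text
time_s: 8.43
tcp_pos: [0.5424, -0.0694, 0.227]
ee_rot: [[-0.993, -0.115, 0.001], [-0.115, 0.993, 0.005], [-0.001, 0.004, -1.0]]
wrist_force: [-2.9, 21.3, 7.5]
gripper_width: 0.68
gripper_force: 30.0
```

Force rises with no motion, so it is against the stop. Next I'll release, rise and look.

```bash
python3 -m creep '[[0.7,0,0,0,0,0,0],[0.8,0,0,0,0,0,0],[1,0,0,0,0,0,0],[1,0,0,0,0,0,0],[1,0,0,0,0,0,0]]'; python3 -m creep '[[1,0,4,-30,0,0,0],[1,0,4,-70,0,0,0],[1,0,4,-110,0,0,0],[1,0,4,-140,0,0,0],[1,0,4,-140,0,0,0],[1,0,4,-140,0,0,0]]'
python3 - <<'E'
from h import *
p,P=cloud("wrist"); save("w3",p); np.savez("w3.npz",p=p,P=P); s=r.sense(); print(s["tcp_pos"],s["joints"])
q=pose(p,P)
for n,(a,b) in dict(blue=(.037,.046),red=(.037,.046),orange=(.085,.1)).items():
    t=q[n]; t=t[(t[:,2]>a)&(t[:,2]<b)]; print(n,len(t),cv2.minAreaRect((t[:,:2]*1000).astype(np.float32)))
E
```

```text
time_s: 8.85
tcp_pos: [0.542, -0.0732, 0.226]
ee_rot: [[-0.993, -0.114, -0.003], [-0.114, 0.993, -0.001], [0.003, -0.0, -1.0]]
wrist_force: [-0.7, -0.8, 0.1]
gripper_width: 0.958
gripper_force: 0.0
time_s: 9.35
tcp_pos: [0.542, -0.0693, 0.3684]
ee_rot: [[-0.993, -0.114, 0.004], [-0.114, 0.993, 0.001], [-0.004, 0.0, -1.0]]
wrist_force: [-0.8, -0.4, -0.1]
gripper_width: 1.001
gripper_force: 0.0
[ 0.54156441 -0.06924566  0.36650976] [ 9.72528543e+00  1.62056021e+01 -1.39981842e+01 -3.52067791e-02
 -5.98231877e+01 -9.31725024e+01]
blue 5754 ((561.6927490234375, -82.9337387084961), (101.21664428710938, 99.8831787109375), 6.431687355041504)
red 1595 ((560.8721923828125, -141.65834045410156), (79.12692260742188, 17.47149085998535), 6.124416828155518)
orange 0 ((0.0, 0.0), (0.0, 0.0), 0.0)
```

View pics/w3.png

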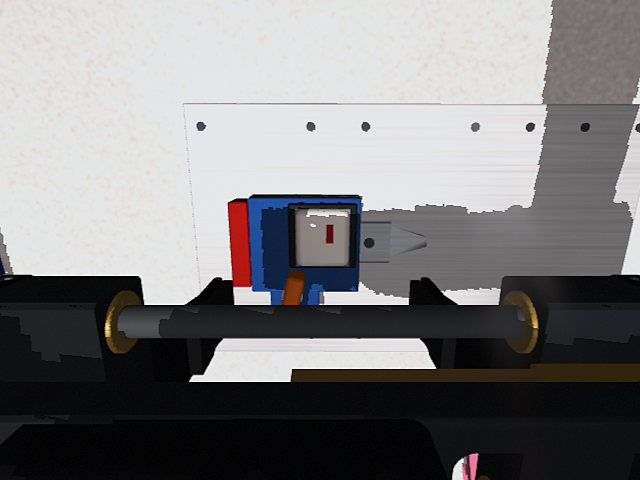

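The wrist view shows the carriage flush against the red stop at (248,245), with the knob partly hidden at (292,288). Turning 78° clockwise from here would run joint 6 out of range, so I'll flip the wrist half a turn first.

```bash
for i in 1 2 3; do :; done; python3 -m creep '[[1,0,0,0,0,0,-56],[1,0,0,0,0,0,-56],[1,0,0,0,0,0,-56],[1,0,0,0,0,0,-56],[1,0,0,0,0,0,-56],[1,0,0,0,0,0,-56],[1,0,0,0,0,0,-56],[1,0,0,0,0,0,-56]]' >/dev/null;  python3 -m creep '[[1,0,0,0,0,0,-56],[1,0,0,0,0,0,-56],[1,0,0,0,0,0,-56],[1,0,0,0,0,0,-56],[1,0,0,0,0,0,-56],[1,0,0,0,0,0,-56],[1,0,0,0,0,0,-56],[1,0,0,0,0,0,-56]]' >/dev/null;  python3 -m creep '[[1,0,0,0,0,0,-57],[1,0,0,0,0,0,-57],[1,0,0,0,0,0,-57],[1,0,0,0,0,0,-57],[1,0,0,0,0,0,-57],[1,0,0,0,0,0,-57],[1,0,0,0,0,0,-57],[1,0,0,0,0,0,-57]]'
python3 - <<'E'
from h import *
p,P=cloud("wrist"); save("w4",p); s=r.sense(); R=s["ee_rot"]; print(s["tcp_pos"],s["joints"].round(1) if hasattr(s["joints"],"round") else s["joints"])
hsv=cv2.cvtColor(p,cv2.COLOR_RGB2HSV); m=(abs(hsv[...,0].astype(int)-14)<8)&(hsv[...,1]>150)&(P[...,2]>.087)&(P[...,2]<.098)&(P[...,0]>.52)&(P[...,0]<.66)&(abs(P[...,1]+.09)<.06)
t=P[m]; print(m.sum(),cv2.minAreaRect((t[:,:2]*1000).astype(np.float32)),np.median(t[:,2]))
d=np.array([.593,-.0893,0])-s["tcp_pos"]; print("to knob, tool", (R.T@d*1000).round(1), "tool y deg",np.degrees(np.arctan2(R[1,1],R[0,1])))
E
```

```text
time_s: 11.4
tcp_pos: [0.5416, -0.0691, 0.3642]
ee_rot: [[0.997, -0.071, -0.005], [-0.071, -0.997, -0.001], [-0.005, 0.001, -1.0]]
wrist_force: [1.1, -0.5, 0.3]
gripper_width: 1.005
gripper_force: 0.0
[ 0.54163015 -0.06907658  0.36420131] [  9.7  16.4 -14.1  -0.  -59.8  76.4]
1308 ((592.9473266601562, -88.97248840332031), (13.283288955688477, 50.041690826416016), 83.68378448486328) 0.09156750593872787
to knob, tool [ 54.6  16.4 363.9] tool y deg -93.88007462821655
```

View pics/w4.png

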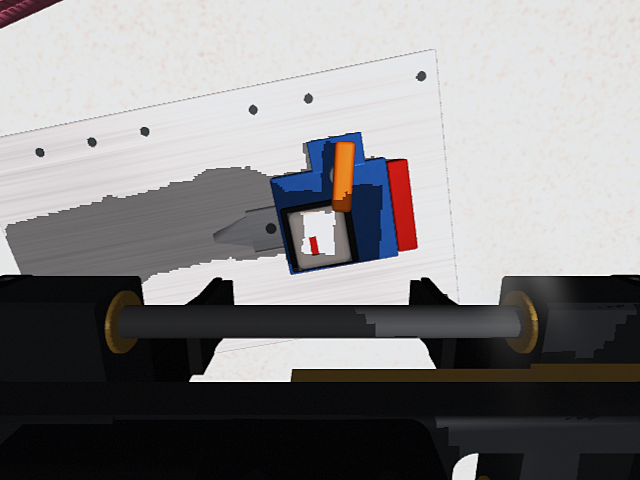

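The knob bar is clear in the picture, from (345,143) to (342,208), with the carriage flush against the stop. Its measured centre matches the geometry, so I'll grip it.

```bash
python3 -m creep '[[1,35,10,0,0,0,2.4],[1,54.5,16,20,0,0,2.4],[1,54.5,16,55,0,0,2.4],[1,54.5,16,90,0,0,2.4],[1,54.5,16,113,0,0,2.4],[1,54.5,16,113,0,0,2.4],[1,54.5,16,113,0,0,2.4]]'; python3 -m creep '[[-1,0,0,0,0,0,0],[-1,0,0,0,0,0,0],[-1,0,0,0,0,0,0],[-1,0,0,0,0,0,0],[-1,0,0,0,0,0,0],[-1,0,0,0,0,0,0],[-1,0,0,0,0,0,0],[-1,0,0,0,0,0,0]]';python3 -m creep '[[-1,0,0,0,0,0,0],[-1,0,0,0,0,0,0],[-1,0,0,0,0,0,0],[-1,0,0,0,0,0,0]]'
```

```text
time_s: 12.03
tcp_pos: [0.5948, -0.0892, 0.2515]
ee_rot: [[0.993, -0.12, -0.006], [-0.12, -0.993, -0.001], [-0.006, 0.002, -1.0]]
wrist_force: [1.3, 1.0, -0.4]
gripper_width: 0.998
gripper_force: 0.0
time_s: 12.7
tcp_pos: [0.5953, -0.0889, 0.2539]
ee_rot: [[0.993, -0.118, 0.0], [-0.118, -0.993, 0.0], [0.0, -0.0, -1.0]]
wrist_force: [-0.9, 0.8, 0.8]
gripper_width: 0.48
gripper_force: 0.0
time_s: 13.03
tcp_pos: [0.5953, -0.0889, 0.2537]
ee_rot: [[0.993, -0.118, -0.0], [-0.118, -0.993, -0.0], [-0.0, 0.0, -1.0]]
wrist_force: [0.5, 0.0, 0.5]
gripper_width: 0.173
gripper_force: 0.0
```

```bash
python3 -m creep '[[-1,-2,0,1,0,0,0],[-1,-2,0,1,0,0,0],[-1,-2,0,1,0,0,0],[-1,-2,0,1,0,0,0]]'; python3 -m creep '[[-1,0,0,0,0,0,7],[-1,0,0,0,0,0,14],[-1,0,0,0,0,0,21],[-1,0,0,0,0,0,28],[-1,0,0,0,0,0,35],[-1,0,0,0,0,0,40],[-1,0,0,0,0,0,40],[-1,0,0,0,0,0,40]]'; python3 -c "
from h import *
print(r.sense()['moment'])"
```

```text
time_s: 13.37
tcp_pos: [0.5943, -0.0888, 0.2537]
ee_rot: [[0.993, -0.118, 0.004], [-0.118, -0.993, -0.0], [0.004, -0.0, -1.0]]
wrist_force: [5.0, -2.3, 2.0]
gripper_width: 0.157
gripper_force: 30.0
time_s: 14.03
tcp_pos: [0.5937, -0.0892, 0.2536]
ee_rot: [[0.685, -0.729, 0.002], [-0.729, -0.685, -0.001], [0.002, -0.001, -1.0]]
wrist_force: [3.0, -4.3, 3.5]
gripper_width: 0.161
gripper_force: 30.0
[-1.1774598  -0.70007377 -0.03529229]
```

```bash
python3 -m creep '[[-1,0,0,0,0,0,6],[-1,0,0,0,0,0,12],[-1,0,0,0,0,0,18],[-1,0,0,0,0,0,24],[-1,0,0,0,0,0,30],[-1,0,0,0,0,0,34],[-1,0,0,0,0,0,34],[-1,0,0,0,0,0,34]]'; python3 -c "
from h import *
print(r.sense()['moment'])";  python3 -m creep '[[-1,0,0,0,0,0,2],[-1,0,0,0,0,0,4],[-1,0,0,0,0,0,4],[-1,0,0,0,0,0,4]]'; python3 -c "
from h import *
s=r.sense(); R=s['ee_rot'];print(s['moment'],np.degrees(np.arctan2(R[1,0],R[0,0])),s['joints'])"
```

```text
time_s: 14.7
tcp_pos: [0.5935, -0.0891, 0.2536]
ee_rot: [[0.16, -0.987, 0.001], [-0.987, -0.16, -0.001], [0.001, -0.001, -1.0]]
wrist_force: [2.2, -4.3, 4.9]
gripper_width: 0.16
gripper_force: 30.0
[-1.09557452 -0.58276353 -0.02899685]
time_s: 15.03
tcp_pos: [0.5936, -0.0891, 0.2536]
ee_rot: [[0.094, -0.996, 0.001], [-0.996, -0.094, -0.001], [0.001, -0.001, -1.0]]
wrist_force: [1.6, -5.0, 5.0]
gripper_width: 0.16
gripper_force: 30.1
[-1.31955032 -0.50734846  0.3635566 ] -84.63233989856495 [  6.92215462  27.93108835 -14.03721553   0.11275524 -47.98502936
  -1.62989504]
```

```bash
python3 -m creep '[[-1,0,0,0,0,0,2],[-1,0,0,0,0,0,3],[-1,0,0,0,0,0,3],[-1,0,0,0,0,0,3]]'; python3 -c "
from h import *
s=r.sense(); R=s['ee_rot'];print(s['moment'],np.degrees(np.arctan2(R[1,0],R[0,0])))"; python3 -m creep '[[-0.2,0,0,0,0,0,0],[0.2,0,0,0,0,0,0],[0.2,0,0,0,0,0,0],[0.2,0,0,0,0,0,0],[0.2,0,0,0,0,0,0],[0.2,0,0,0,0,0,0]]' ; python3 -m creep '[[0.2,0,0,-20,0,0,0],[0.2,0,0,-50,0,0,0],[0.2,-40,0,-90,0,0,0],[0.2,-80,40,-115,0,0,0],[0.2,-80,80,-115,0,0,0],[0.2,-80,80,-115,0,0,0],[0.2,-80,80,-115,0,0,0]]'
python3 - <<'E'
from h import *
p,P=cloud("wrist"); save("w5",p)
q=pose(p,P)
for c in ("wrist","top"):
    if c=="top": p,P=cloud(c); save("t5",p[180:360,180:460].repeat(2,0).repeat(2,1)); q=pose(p,P)
    for n,(a,b) in dict(blue=(.037,.046),red=(.037,.046),orange=(.085,.1)).items():
        t=q.get(n,np.zeros((0,3))); t=t[(t[:,2]>a)&(t[:,2]<b)]
        if len(t)>5: print(c,n,len(t),cv2.minAreaRect((t[:,:2]*1000).astype(np.float32)))
E
```

```text
time_s: 15.37
tcp_pos: [0.5936, -0.089, 0.2536]
ee_rot: [[0.042, -0.999, 0.001], [-0.999, -0.042, -0.002], [0.002, -0.001, -1.0]]
wrist_force: [2.6, -5.1, 5.8]
gripper_width: 0.162
gripper_force: 31.3
[-1.35578958 -0.49076179  0.74594367] -87.58254522868879
time_s: 15.87
tcp_pos: [0.5929, -0.0885, 0.2522]
ee_rot: [[0.038, -0.999, -0.002], [-0.999, -0.038, 0.0], [-0.0, 0.002, -1.0]]
wrist_force: [0.8, -0.4, 0.3]
gripper_width: 0.53
gripper_force: 0.0
time_s: 16.45
tcp_pos: [0.5068, -0.0109, 0.3695]
ee_rot: [[0.04, -0.999, 0.001], [-0.999, -0.04, 0.001], [-0.001, -0.001, -1.0]]
wrist_force: [-0.9, -0.0, 0.2]
gripper_width: 0.598
gripper_force: 0.0
wrist blue 6727 ((555.6824951171875, -81.57940673828125), (87.05567169189453, 99.72504425048828), 6.013918876647949)
wrist red 2417 ((561.0755615234375, -141.67306518554688), (79.06248474121094, 18.20509910583496), 6.437095642089844)
top blue 494 ((555.3040771484375, -97.30714416503906), (86.5175552368164, 64.49363708496094), 6.108299732208252)
top red 221 ((559.2948608398438, -139.671630859375), (78.2867202758789, 16.551538467407227), 6.479348182678223)
top orange 108 ((591.4275512695312, -87.10150146484375), (14.115152359008789, 45.961055755615234), 6.9797539710998535)
```

View pics/w5.png

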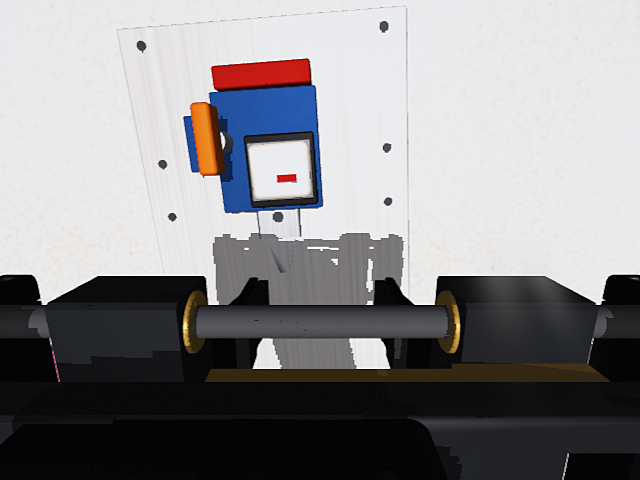

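The knob bar at (205,140) is parallel to the rail, and the carriage meets the stop at (262,88). I'll do one check of the gap before handing in.

```bash
python3 - <<'E'
from h import *
p,P=cloud("wrist"); q=pose(p,P)
xb=np.array([.113,-.9936]); yb=np.array([.9936,.113])
z=np.load("w3.npz")
for n,q in (("before",pose(z["p"],z["P"])),("now",q)):
    e={}
    for c in ("blue","red"):
        t=q[c]; t=t[(t[:,2]>.0385)&(t[:,2]<.046)][:,:2]; w=t@yb; t=t[abs(w-np.median(w))<.02]@xb*1000; e[c]=np.percentile(t,[1,99]).round(1)
    print(n,e)
hsv=cv2.cvtColor(p,cv2.COLOR_RGB2HSV); m=(abs(hsv[...,0].astype(int)-14)<8)&(hsv[...,1]>150)&(P[...,2]>.087)&(P[...,2]<.098)&(P[...,0]>.52)
print(cv2.minAreaRect((P[m][:,:2]*1000).astype(np.float32)))
E
```

```text
before {'blue': array([ 96.6, 194.7]), 'red': array([195.7, 212.4])}
now {'blue': array([ 95. , 193.1]), 'red': array([195.3, 212.8])}
((593.3277587890625, -87.6865463256836), (14.703916549682617, 49.14498519897461), 5.813554286956787)
```

The carriage and knob now sit about 1.3 mm back from the stop; closing on the knob probably tugged them. I'll loosen the clamp, push home by the knob, and retighten while holding it against the stop.

```bash
python3 -m creep '[[0.2,40,-40,0,0,0,-4],[0.2,80,-80,25,0,0,-4],[0.2,80,-80,65,0,0,-4],[0.2,80,-80,100,0,0,-4],[0.2,80,-80,115,0,0,-4],[0.2,80,-80,115,0,0,-4],[0.2,80,-80,115,0,0,-4]]'; python3 -m creep '[[-1,0,0,0,0,0,0],[-1,0,0,0,0,0,0],[-1,0,0,0,0,0,0],[-1,0,0,0,0,0,0],[-1,0,0,0,0,0,0],[-1,0,0,0,0,0,0],[-1,0,0,0,0,0,0],[-1,0,0,0,0,0,0]]'; python3 -m creep '[[-1,0,0,0,0,0,-7],[-1,0,0,0,0,0,-14],[-1,0,0,0,0,0,-21],[-1,0,0,0,0,0,-28],[-1,0,0,0,0,0,-35],[-1,0,0,0,0,0,-40],[-1,0,0,0,0,0,-40]]'; python3 -m creep '[[-1,0,0,0,0,0,-6],[-1,0,0,0,0,0,-12],[-1,0,0,0,0,0,-18],[-1,0,0,0,0,0,-24],[-1,0,0,0,0,0,-30],[-1,0,0,0,0,0,-36],[-1,0,0,0,0,0,-36]]'; python3 -c "
from h import *
s=r.sense(); R=s['ee_rot'];print(s['moment'],np.degrees(np.arctan2(R[1,0],R[0,0])))"
```

```text
time_s: 17.18
tcp_pos: [0.5938, -0.0894, 0.2506]
ee_rot: [[0.107, -0.994, -0.005], [-0.994, -0.107, -0.001], [0.001, 0.005, -1.0]]
wrist_force: [0.4, 0.8, -0.2]
gripper_width: 0.595
gripper_force: 0.0
time_s: 17.85
tcp_pos: [0.5935, -0.0885, 0.2534]
ee_rot: [[0.108, -0.994, 0.001], [-0.994, -0.108, 0.0], [0.0, -0.001, -1.0]]
wrist_force: [0.4, 0.8, 2.0]
gripper_width: 0.157
gripper_force: 30.0
time_s: 18.43
tcp_pos: [0.594, -0.0882, 0.2534]
ee_rot: [[0.723, -0.691, 0.003], [-0.691, -0.723, 0.0], [0.002, -0.002, -1.0]]
wrist_force: [1.3, 1.4, 1.3]
gripper_width: 0.161
gripper_force: 30.0
time_s: 19.02
tcp_pos: [0.5941, -0.0879, 0.2533]
ee_rot: [[0.991, -0.135, 0.003], [-0.135, -0.991, 0.001], [0.003, -0.001, -1.0]]
wrist_force: [1.0, 3.5, 2.1]
gripper_width: 0.156
gripper_force: 30.0
[ 0.8267219  -0.27596058  0.03812048] -7.730125188563157
```

```bash
python3 -m creep '[[-1,0.2,1,0,0,0,0],[-1,0.2,1,0,0,0,0]]'; python3 -m creep '[[-1,0.2,1,0,0,0,0],[-1,0.2,1,0,0,0,0]]'; python3 -m creep '[[-1,0.2,1,0,0,0,0],[-1,0.2,1,0,0,0,0]]'; python3 -m creep '[[-1,0.2,1,0,0,0,0],[-1,0.2,1,0,0,0,0]]'
```

```text
time_s: 19.18
tcp_pos: [0.5939, -0.0889, 0.2534]
ee_rot: [[0.99, -0.139, 0.002], [-0.139, -0.99, 0.001], [0.002, -0.002, -1.0]]
wrist_force: [0.4, 5.1, 3.3]
gripper_width: 0.157
gripper_force: 30.0
time_s: 19.35
tcp_pos: [0.5938, -0.0895, 0.2534]
ee_rot: [[0.99, -0.139, 0.002], [-0.139, -0.99, 0.002], [0.002, -0.002, -1.0]]
wrist_force: [1.4, 8.4, 3.1]
gripper_width: 0.159
gripper_force: 30.0
time_s: 19.52
tcp_pos: [0.5938, -0.0898, 0.2533]
ee_rot: [[0.99, -0.139, 0.002], [-0.139, -0.99, 0.003], [0.002, -0.003, -1.0]]
wrist_force: [0.1, 10.5, 4.0]
gripper_width: 0.155
gripper_force: 30.0
time_s: 19.68
tcp_pos: [0.5938, -0.0902, 0.2534]
ee_rot: [[0.99, -0.139, 0.002], [-0.139, -0.99, 0.004], [0.002, -0.004, -1.0]]
wrist_force: [-0.7, 15.0, 5.7]
gripper_width: 0.158
gripper_force: 30.0
```

It is against the stop at 15 N. Retightening while holding that push.

```bash
python3 -m creep '[[-1,0,0,0,0,0,7],[-1,0,0,0,0,0,14],[-1,0,0,0,0,0,21],[-1,0,0,0,0,0,28],[-1,0,0,0,0,0,35],[-1,0,0,0,0,0,40],[-1,0,0,0,0,0,40]]'; python3 -m creep '[[-1,0,0,0,0,0,6],[-1,0,0,0,0,0,12],[-1,0,0,0,0,0,18],[-1,0,0,0,0,0,24],[-1,0,0,0,0,0,30],[-1,0,0,0,0,0,35],[-1,0,0,0,0,0,40],[-1,0,0,0,0,0,40]]'; python3 -c "
from h import *
s=r.sense(); R=s['ee_rot'];print(s['moment'],np.degrees(np.arctan2(R[1,0],R[0,0])))"
```

```text
time_s: 20.27
tcp_pos: [0.5936, -0.0906, 0.2533]
ee_rot: [[0.667, -0.745, 0.001], [-0.745, -0.667, 0.003], [-0.001, -0.003, -1.0]]
wrist_force: [-1.6, 11.5, 4.5]
gripper_width: 0.161
gripper_force: 30.0
time_s: 20.93
tcp_pos: [0.5934, -0.0909, 0.2532]
ee_rot: [[0.035, -0.999, -0.0], [-0.999, -0.035, 0.002], [-0.002, 0.0, -1.0]]
wrist_force: [-1.8, 11.1, 5.2]
gripper_width: 0.161
gripper_force: 30.7
[3.16555853 0.63328835 0.67814735] -87.98829060593442
```

Torque is 0.68 N m against the hard limit, with the forward push held throughout. Releasing and checking from the same viewpoint.

```bash
python3 -m creep '[[-0.2,0,0,0,0,0,0],[0.2,0,0,0,0,0,0],[0.2,0,0,0,0,0,0],[0.2,0,0,0,0,0,0],[0.2,0,0,0,0,0,0],[0.2,0,0,0,0,0,0]]' ; python3 -m creep '[[0.2,0,0,-20,0,0,0],[0.2,0,0,-50,0,0,0],[0.2,-40,0,-90,0,0,0],[0.2,-80,40,-115,0,0,0],[0.2,-80,80,-115,0,0,0],[0.2,-80,80,-115,0,0,0],[0.2,-80,80,-115,0,0,0]]' | head -2
python3 - <<'E'
from h import *
p,P=cloud("wrist"); q=pose(p,P); save("w6",p)
xb=np.array([.113,-.9936]); yb=np.array([.9936,.113]); e={}
for c in ("blue","red"):
    t=q[c]; t=t[(t[:,2]>.0385)&(t[:,2]<.046)][:,:2]; w=t@yb; t=t[abs(w-np.median(w))<.02]@xb*1000; e[c]=np.percentile(t,[1,99]).round(1)
print(e)
hsv=cv2.cvtColor(p,cv2.COLOR_RGB2HSV); m=(abs(hsv[...,0].astype(int)-14)<8)&(hsv[...,1]>150)&(P[...,2]>.087)&(P[...,2]<.098)&(P[...,0]>.52)
print(cv2.minAreaRect((P[m][:,:2]*1000).astype(np.float32)))
E
```

```text
time_s: 21.43
tcp_pos: [0.5934, -0.0932, 0.2525]
ee_rot: [[0.037, -0.999, -0.001], [-0.999, -0.037, -0.0], [0.0, 0.001, -1.0]]
wrist_force: [-0.0, -0.0, 0.2]
gripper_width: 0.527
gripper_force: 0.0
time_s: 22.02
tcp_pos: [0.5072, -0.0152, 0.3697]
{'blue': array([ 95.8, 194. ]), 'red': array([195.4, 212.8])}
((593.002197265625, -88.950439453125), (14.602231979370117, 49.299163818359375), 5.965026378631592)
```

```bash
python3 -c "
from station import r
print(r.finish_job())"
```

```text
the job is handed in; nothing more can be done
None
```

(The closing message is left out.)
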